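# Roll a shaft blank into the V-blocks and up to the end stop

### The job

Roll the loose steel shaft by its side across the inspection plate until it drops into the two V-blocks, and slide it endwise along the Vs until its end rests against the end stop, ready for a run-out check. Only push it with the fingers - never grip it or lift it off the plate - and do not disturb the other parts lying about.

Things in the scene. Friction and masses are not known exactly. Their poses are not given: they have to be found in the camera images.
- shaft: Shaft blank: plain round steel bar, 30 mm diameter, 140 mm long, 0.5 to 1 kg; the only bar lying on the inspection plate, on the robot's side of the V-blocks, up to 8 degrees out of parallel with them. Origin at its middle; y runs along the bar, its +y end goes to the stop (x and z turn as it rolls). Rolls easily, stops soon after the push ends; sliding it along the Vs takes 4 to 10 N.
- fixture: Inspection plate, fixed: grey cast iron, 340 (x) by 280 (y) mm, top 34 mm above the bench; origin at the bench under its middle, x = rolling direction away from the robot, y = along the Vs to the end stop. A channel 50 mm wide, 26 deep runs along y at x = +60 mm. A column 235 mm tall stands at x = +140, y = +105 mm, its indicator swung out to y = +170 mm.
- vee_mid (a point): Midpoint between the two V-blocks, at the height where the seated shaft's axis runs (38 mm above the bench, 4 above the plate); axes as the plate. Each V-block is 34 mm long, centred 34 mm to either side along y, sunk in the channel with its top flush with the plate. The 90 degree V is 34 mm wide at the top; a shaft pushed past the near lip drops 11 mm into it.
- stop_face (a point): Centre of the end stop's flat steel anvil face (16 mm diameter), on the line of the Vs, 70 to 90 mm from vee_mid, looking along -y of the plate; axes as the plate. The block behind it is 44 mm wide and rises, with its knob, 32 mm above the plate. It is clamped and does not yield. The shaft touches it when the shaft's middle is 70 mm short of this point along y.
- cap_nut: Bystander: steel cap nut standing on the plate beside the rolling lane, 26 mm diameter, 36 mm tall. Origin at the centre of its foot. Leave alone.
- set_ring: Bystander: steel setting ring lying flat on the plate, 42 mm outside diameter, 14 mm high. Origin at the centre of its underside. Leave alone.
- loose_gauge: Bystander: digital indicator lying face up on the plate beyond the channel, about 115 mm long, 56 mm wide and 25 mm high, lying roughly along y. Origin near its middle, on the plate. Leave alone.
- spanner: Bystander: 170 mm spanner lying on the bench to the right. Origin at its middle. Leave alone.
- nut_box: Bystander: clear open box of nuts on the bench to the left, 120 by 85 by 55 mm. Origin under its middle. Leave alone.
- injector: Bystander: fuel injector lying on the bench to the right, about 190 mm long, 28 mm high. Origin near its middle on the bench. Leave alone.
- spare_vblock: Bystander: spare single V-block on the bench to the left, 50 by 50 by 44 mm; not the one to use. Origin under its middle. Leave alone.
There are look-alikes about, which are no part of the job. What is shaped like the shaft but brown or pink is not meant.

How it is judged:
On the way, in this order (a step that is already met when the one before it is completed fails the run):
1. the shaft is rolling across the plate (angular speed of shaft above 0.3 rad/s and linear speed of shaft above 0.004 m/s and height (world z) of shaft above 0.046 m and x of shaft in the frame of vee_mid below -0.019 m), for 0.15 s.
2. the shaft lies down in both V-blocks (height (world z) of shaft between 0.036 and 0.0405 m and x of shaft in the frame of vee_mid between -0.002 and 0.002 m and angle between the y axis of shaft and the y axis of fixture, either way round below 0.04 rad), for 0.2 s.
At the end, for the whole second after the job is handed in: The shaft lies at rest down in both V-blocks (axis within 2 mm of the V line and 2.3 mm of its seated height, parallel within 0.04 rad) with its +y end within 2 mm of the end stop's face (all of step 2 and y of shaft in the frame of stop_face between -0.072 and -0.068 m and linear speed of shaft below 0.005 m/s and angular speed of shaft below 0.1 rad/s); the robot touches nothing.
It fails at once if the shaft is lifted more than 6 mm off the plate (height (world z) of shaft above 0.055 m).
It fails at once if the shaft is knocked off the plate (height (world z) of shaft below 0.03 m).
It fails at once if another part is moved by more than 15 mm (distance of any of cap_nut, set_ring, loose_gauge, spanner, nut_box, injector, spare_vblock from where it was at the start of the episode above 0.015 m).
It also fails if it takes over 48 s, if anything falls off the work surface, if the arm or the gripper's body presses on something with over 40 N, if the wrist force passes 120 N, or if a joint passes its speed limit or range.

### The arm

A 6-joint arm with a two-finger parallel gripper is mounted at the origin on the work surface. World frame = base frame: x ahead of the robot, y to its left, z up, the work surface at z = 0. Lengths are in m, angles in rad, forces in N, time in s.
With the tool pointing down it reaches from about 0.4 to 0.825 m from the base axis. Payload 7 kg.
Tool frame: the origin (TCP) lies on the centre line of the jaws, within the pads' length; the fingertips stand arm.tip_reach ahead of it and the grasp point (between the pads) lies 5 mm behind it (arm.tip_reach is the distance from the TCP to the fingertips, in m); z points along the fingers, y is the line along which they close (so a half turn about z gives the same grasp; the last joint's range is limited). The gripper opens to 88 mm and grips with 3 to 60 N. Pads are 19 mm wide; open, the fingers measure 130 mm over their backs; the gripper's body (78 mm by 193 mm) begins 47 mm behind the grasp point.
Start: joints at [1.561, 0.359, 0.012, 0, -1.224, -0.288], TCP at [0.198, 0.645, 0.241] pointing down, gripper open.
Joint ranges: [-3.07, 3.07], [-1.43, 2.12], [-1.02, 1.25], [-3.03, 1.67], [-3.05, -0], [-3.03, 3.03]. Speed limits (rad/s): [2.39, 2.39, 3.01, 3.14, 3.14, 3.14].

### API

Orientations are given as [roll, pitch, yaw] about the fixed x, y, z axes, in that order (R = Rz(yaw) Ry(pitch) Rx(roll)).
In Python, from station import status, optics, order, arm gives the robot as it stands. The module is installed in compiled form; this text tells all that it offers.
- The arm moves only by the shell command python3 -m jog 'ROWS' [FORCE]. ROWS is JSON, a list of rows, each a list of 3 entries, a list of its own where there are three numbers: the gripper command: -1 is shut, 1 is fully open, values between are in proportion, then the shift along the tool's x, y, z in mm, then the turn about the tool's z in rad. A call has 1 to 20 rows; each row is the pose to reach, as a shift and turn from the pose commanded when the call began, along the tool's axes at that moment; what a row does not reach only later rows make up. A row lasts 1/8 s, in which the tool goes at most 62.5 mm and 10.7 degrees, less where a joint would pass 70% of its speed; a pose out of reach is approached as far as the arm can. A call with a gripper value outside its range is refused whole. The fingers move at their own pace and stop on an object; FORCE is the grip in N (left out, the last holds). Time passes only in rows, so rows that repeat a pose let the fingers close. It gives the time, the measured TCP pose, the force, the opening and the grip force at its end, in the units of the state.
- status.get_state(): the state, without advancing time (a new reading comes with each control period).
- optics.grab_frame(name): name is "scene" or "top" or "wrist"; returns a dict with "color" (400x640x3 uint8, red, green, blue), "mtx" (3x3 intrinsics, pixels), "cam_to_world" (4x4, takes a point from camera to world coordinates). Camera axes: x right, y down, z forward; pixel columns grow to the right and rows downward; lengths in m; the calibration is good to about 2 mm. A picture is of the moment at which its call begins. There is no depth.
- order.job_done(): hands the job in; it is judged then, once.
The state is a dict: "t": time; "q": joint angles; "qd": joint speeds; "joint_efforts": joint torques, N m; "eef_pos": TCP position; "ee_rot": TCP orientation; "force": force on the tool from outside, world axes, zero at the start; "moment": the same for the moment, N m; "width": finger opening in m; "gripper_force": force on a finger pad.
Only numpy, scipy, OpenCV 4.12 (cv2) and the standard library are available. Lean on these libraries where they do the work, as an engineer would, in place of code of your own. Each camera call takes 0.05 s, during which the arm holds its last target. There are 200 camera calls.

## Working session

There is one attempt and no reset: what is moved stays moved. The work goes in short steps, Python scripts to look and compute and a shell command to move; the robot and the scene stay as the last step left them, time stands still between calls to the robot, and variables do not carry over. Pictures are saved under pics/ and viewed, at most 10 in all, crops included, and the job is handed in when it is done.

```bash
mkdir -p pics; cat > h.py <<'E'
import numpy as np, cv2
from station import status, optics, order, arm
from scipy.spatial.transform import Rotation as R
def grab(n,f=None):
    d=optics.grab_frame(n)
    if f: cv2.imwrite('pics/'+f,d['color'][:,:,::-1])
    return d
def ray(d,uv,z):
    T=np.array(d['cam_to_world']);p=np.atleast_2d(uv).astype(float)
    r=(np.linalg.inv(d['mtx'])@np.c_[p,np.ones(len(p))].T).T@T[:3,:3].T
    o=T[:3,3]; return o+r*((z-o[2])/r[:,2])[:,None]
def proj(d,P):
    T=np.linalg.inv(np.array(d['cam_to_world']));c=np.atleast_2d(P)@T[:3,:3].T+T[:3,3]
    u=c@np.array(d['mtx']).T; return u[:,:2]/u[:,2:]
E
python3 - <<'E'
from h import *
for n in('top','scene'):
    d=grab(n,n+'1.png'); np.savez(n+'1.npz',**d); print(n,np.round(d['cam_to_world'],3).tolist(),np.round(d['mtx'],1).tolist())
s=status.get_state();print(s['eef_pos'],s['ee_rot'],s['width'],arm.tip_reach,s['force'])
E
```

```text
top [[0.028, -0.988, 0.149, 0.352], [-0.999, -0.033, -0.03, 0.028], [0.034, -0.148, -0.988, 1.109], [0.0, 0.0, 0.0, 1.0]] [[388.9, 0.0, 318.7], [0.0, 388.9, 195.6], [0.0, 0.0, 1.0]]
scene [[0.879, 0.387, -0.278, 0.856], [0.476, -0.711, 0.518, -0.638], [0.002, -0.588, -0.809, 1.056], [0.0, 0.0, 0.0, 1.0]] [[516.0, 0.0, 323.0], [0.0, 516.0, 198.8], [0.0, 0.0, 1.0]]
[0.1979372  0.64488393 0.23971875] [ 3.14010073e+00 -1.23358763e-04 -2.97884355e-01] 0.08769621556742098 0.014 [ 0.23300615 -0.64880647 -0.32678355]
```

View pics/top1.png

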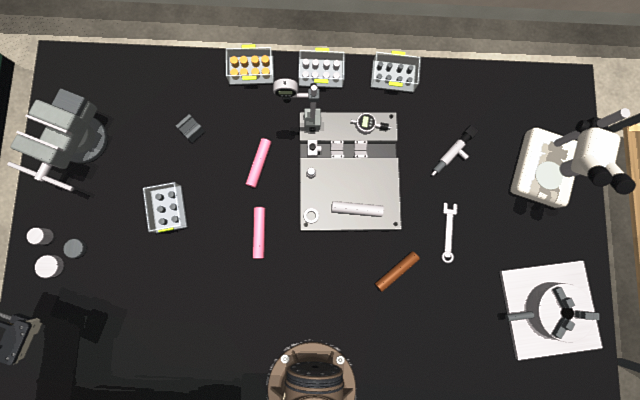

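View pics/scene1.png

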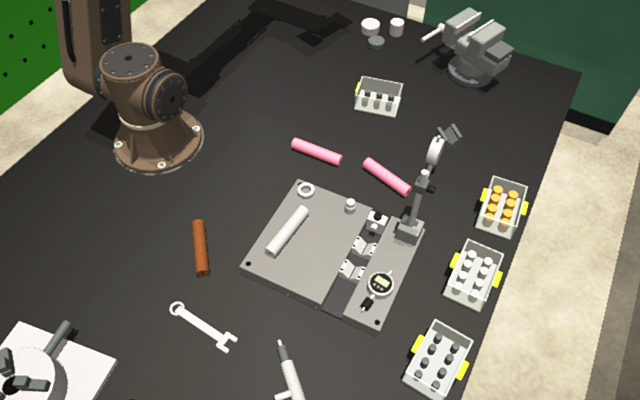

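The top view shows the grey plate (300–400, 113–230) with the steel bar at (357,209). The V-blocks are at (337,149) and (361,149), the stop at (313,148), the cap nut at (311,173), the ring at (311,215) and the gauge at (368,123).
Shaft candidates: steel bar (357,209), pink bars (258,162) and (259,232), brown bar (397,272). Only the steel bar is on the plate on the robot's side and not pink or brown, so that's the one. I'll confirm it in a crop.

```bash
python3 - <<'E'
from h import *
d=dict(np.load('top1.npz'));c=d['color']
cv2.imwrite('pics/crop1.png',cv2.resize(c[105:240,290:410,::-1],None,fx=4.4,fy=4.4,interpolation=cv2.INTER_CUBIC))
hsv=cv2.cvtColor(c,cv2.COLOR_RGB2HSV)
print('plate,shaft rows', c[209,357],c[180,350],c[222,350])
g=((hsv[...,2]>70)&(hsv[...,1]<60)).astype(np.uint8)
m=np.zeros_like(g);m[160:232,295:405]=g[160:232,295:405]
cs,_=cv2.findContours(m,0,1);k=max(cs,key=cv2.contourArea)
b=cv2.boxPoints(cv2.minAreaRect(k));print('plate front',b.tolist());print(np.round(ray(d,b,.034),4).tolist())
v=hsv[...,2].astype(int);s=np.zeros_like(g);s[195:220,322:392]=(v>195)[195:220,322:392]
cs,_=cv2.findContours(s,0,1);k=max(cs,key=cv2.contourArea);r=cv2.minAreaRect(k);print(r,cv2.contourArea(k));b=cv2.boxPoints(r)
print(np.round(ray(d,b,.049),4).tolist(),ray(d,r[0],.049))
E
```

```text
plate,shaft rows [216 210 210] [217 212 206] [221 219 213]
plate front [[300.0, 160.0], [401.0, 160.0], [401.0, 230.0], [300.0, 230.0]]
[[0.6143, 0.0514, 0.034], [0.6249, -0.2367, 0.034], [0.4251, -0.236, 0.034], [0.4166, 0.0444, 0.034]]
((356.5, 207.0), (24.0, 69.0), 90.0) 1656.0
[[0.5139, -0.013, 0.049], [0.5203, -0.2047, 0.049], [0.4535, -0.2047, 0.049], [0.4475, -0.0148, 0.049]] [[ 0.48363615 -0.1090269   0.049     ]]
```

View pics/crop1.png

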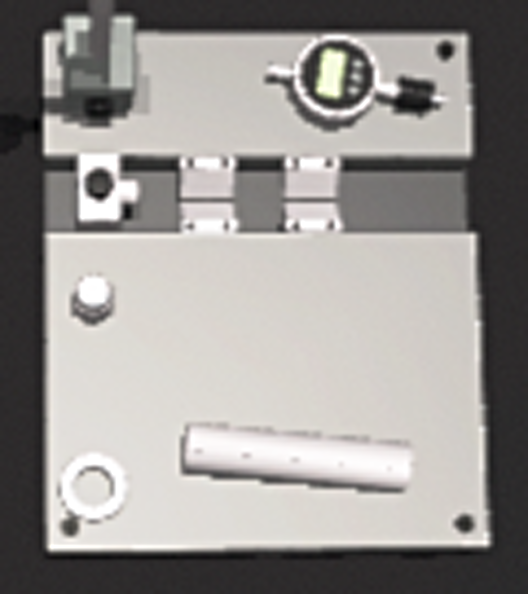

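The crop confirms the plain steel bar, with ends at crop (184,449) and (411,467). The V-blocks are at crop (208,195) and (312,195), and the stop's anvil tip is near (138,192).

```bash
python3 - <<'E'
from h import *
d=dict(np.load('top1.npz'))
def f(p,z): return ray(d,(np.array(p)+.5)/4.4-.5+[290,105],z)[:,:2]
pc=f([(43,33),(471,33),(489,545),(48,550)],.034);ctr=pc.mean(0)
print('plate',pc.round(4).tolist(),ctr)
ys=[pc[0]-pc[1],pc[3]-pc[2]];xs=[pc[0]-pc[3],pc[1]-pc[2]]
print([np.linalg.norm(a) for a in ys+xs]); a=[np.arctan2(-y[0],y[1]) for y in ys]+[np.arctan2(x[1],x[0]) for x in xs];print('yaw',a)
ch=f([(45,233),(475,234),(45,157),(471,157)],.034);print('channel',ch.round(4).tolist());print([np.arctan2(-(q[0]-p[0]),q[1]-p[1]) for q,p in((ch[0],ch[1]),(ch[2],ch[3]))])
yaw=np.mean([np.arctan2(-(q[0]-p[0]),q[1]-p[1]) for q,p in((ch[0],ch[1]),(ch[2],ch[3]))])
Rm=np.array([[np.cos(yaw),-np.sin(yaw)],[np.sin(yaw),np.cos(yaw)]])
L=lambda p:((p-ctr)@Rm).round(4).tolist()
print('yaw',yaw)
print('shaft ends',L(f([(184,449),(411,467)],.049)), f([(184,449),(411,467)],.049))
print('vb edges',L(f([(180,233),(236,233),(285,233),(340,233)],.034)))
print('anvil',L(f([(138,190)],.038)),'nut foot',L(f([(93,305)],.034)),'nut top',L(f([(93,290)],.070)),'ring',L(f([(93,486)],.048)),'stop block top',L(f([(78,155),(120,220)],.05)))
E
```

```text
plate [[0.7558, 0.0582], [0.7675, -0.2244], [0.4293, -0.2354], [0.4177, 0.043]] [ 0.5925687  -0.08964032]
[np.float64(0.2828956991249367), np.float64(0.27861106782580475), np.float64(0.33840918391335145), np.float64(0.338286752488872)]
yaw [np.float64(0.04133441563360141), np.float64(0.04181550823546087), np.float64(0.044957451803895106), np.float64(0.032292857957441565)]
channel [[0.6213, 0.0521], [0.631, -0.2268], [0.6719, 0.0539], [0.6826, -0.2243]]
[np.float64(0.03463129515961127), np.float64(0.03864154048817184)]
yaw 0.03663641782389156
shaft ends [[-0.1083, 0.0538], [-0.1203, -0.0886]] [[ 0.48233117 -0.03984313]
 [ 0.47560909 -0.18257831]]
vb edges [[0.034, 0.0535], [0.034, 0.0172], [0.034, -0.0146], [0.034, -0.0504]]
anvil [[0.0614, 0.0806]] nut foot [[-0.0134, 0.11]] nut top [[-0.0114, 0.1105]] ring [[-0.1312, 0.1108]] stop block top [[0.0811, 0.1193], [0.0384, 0.0927]]
```

```bash
cat >> h.py <<'E'
YAW=.038; C=np.array([.5926,-.0896]); RM=np.array([[np.cos(YAW),-np.sin(YAW)],[np.sin(YAW),np.cos(YAW)]])
def delta(*P,plate=True):
    "plate-frame xy + world z -> tool shifts mm, turn"
    s=status.get_state(); r=R.from_euler('xyz',s['ee_rot']).as_matrix()
    print('t',round(s['t'],2),'plate tcp',((s['eef_pos'][:2]-C)@RM).round(4),s['eef_pos'][2].round(4),'F',s['force'].round(1),'turn',round(s['ee_rot'][2]-YAW,3))
    for p in P:
        w=np.r_[C+RM@np.array(p[:2]),p[2]] if plate else np.array(p)
        print(p,w.round(3),(r.T@(w-s['eef_pos'])*1000).round(1))
E
python3 - <<'E'
from h import *
delta((.40,.40,.24),(.5,.15,.24),plate=False);delta((-.158,-.018,.24),(-.158,-.018,.12))
E
```

```text
t 0.1 plate tcp [-0.3665  0.7489] 0.2397 F [ 0.2 -0.6 -0.3] turn -0.336
(0.4, 0.4, 0.24) [0.4  0.4  0.24] [265.  174.8   0. ]
(0.5, 0.15, 0.24) [0.5  0.15 0.24] [4.340e+02 3.844e+02 3.000e-01]
t 0.1 plate tcp [-0.3665  0.7489] 0.2397 F [ 0.2 -0.6 -0.3] turn -0.336
(-0.158, -0.018, 0.24) [ 0.435 -0.114  0.24 ] [449.6 655.4   0.8]
(-0.158, -0.018, 0.12) [ 0.435 -0.114  0.12 ] [449.6 655.2 120.8]
```

```bash
python3 -m jog '[[1,[50,35,0],-0.05],[1,[100,67,0],-0.1],[1,[150,100,0],-0.15],[1,[200,133,0],-0.2],[1,[265,175,0],-0.25],[1,[300,220,0],-0.3],[1,[345,270,0],-0.336],[1,[385,320,0],-0.336],[1,[425,370,0],-0.336],[1,[435,420,0],-0.336],[1,[440,470,0],-0.336],[1,[443,520,0],-0.336],[1,[446,570,0],-0.336],[1,[448,615,0],-0.336],[1,[450,655,0],-0.336],[1,[450,655,30],-0.336],[1,[450,655,70],-0.336],[1,[450,655,90],-0.336],[1,[450,655,90],-0.336],[1,[450,655,90],-0.336]]'
python3 - <<'E'
from h import *
delta((-.158,-.018,.056))
d=grab('wrist','w1.png');np.savez('w1.npz',**d)
E
```

```text
t: 2.6
eef_pos: [0.4366, -0.1129, 0.1514]
ee_rot: [3.141, -0.001, 0.039]
force: [0.9, 0.1, 0.6]
width: 0.0874
gripper_force: 0.0
t 2.6 plate tcp [-0.1567 -0.0174] 0.1514 F [0.9 0.1 0.6] turn 0.001
(-0.158, -0.018, 0.056) [ 0.435 -0.114  0.056] [-1.3  0.6 95.4]
```

View pics/w1.png

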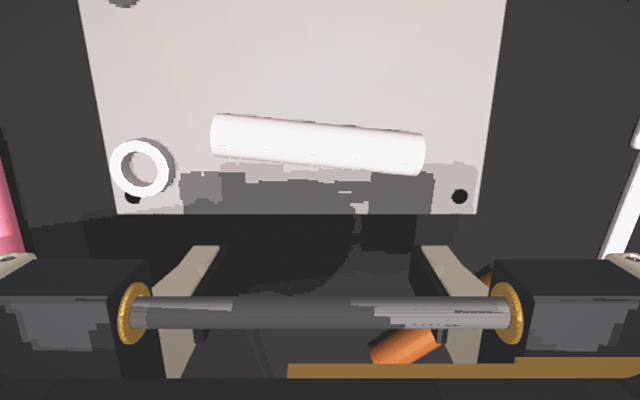

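The wrist view shows the shaft ahead of the fingers, with ends at (213,135) and (423,155). The ring at (142,167) is clear to the left. I'll go down behind the shaft and start rolling.

```bash
python3 -m jog '[[1,[-2,0,30],0],[1,[-2,0,60],0],[1,[-2,0,85],0],[1,[-2,0,95],0],[1,[-2,0,95],0],[1,[4,0,95],0],[1,[10,0,95],0],[1,[15,0,95],0],[1,[20,0,95],0],[1,[25,0,95],0],[1,[30,0,95],0],[1,[35,0,95],0],[1,[40,0,95],0],[1,[45,0,95],0],[1,[50,0,95],0],[1,[55,0,95],0],[1,[60,0,95],0],[1,[65,0,95],0],[1,[70,0,95],0],[1,[75,0,95],0]]'
python3 - <<'E'
from h import *
delta((.0215,-.018,.056))
d=grab('wrist','w2.png');np.savez('w2.npz',**d)
E
```

```text
t: 5.15
eef_pos: [0.5113, -0.1101, 0.0556]
ee_rot: [-3.142, 0.0, 0.038]
force: [-1.1, 0.3, -0.1]
width: 0.0875
gripper_force: 0.3
t 5.15 plate tcp [-0.082  -0.0174] 0.0556 F [-1.1  0.3 -0.1] turn 0.0
(0.0215, -0.018, 0.056) [ 0.615 -0.107  0.056] [103.5   0.7  -0.4]
```

View pics/w2.png

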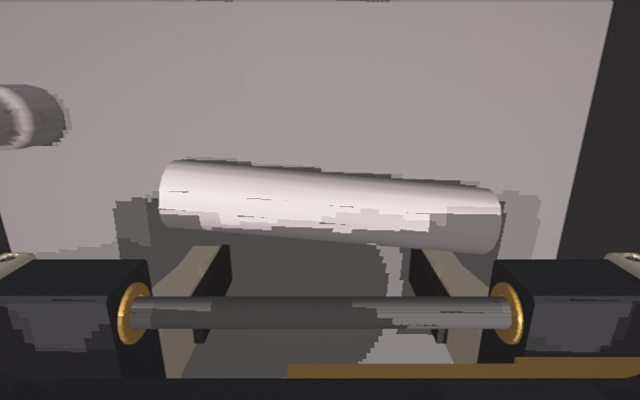

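The shaft rolls but has kept its tilt: ends at about (165,190) and (497,222). I'll measure it before nudging the lagging end.

```bash
cat >> h.py <<'E'
def shaft(d,a,b,z=.049): 
    p=(ray(d,[a,b],z)[:,:2]-C)@RM; m=p.mean(0);v=p[0]-p[1]
    print('shaft ends',p.round(4).tolist(),'mid',m.round(4),'len',np.linalg.norm(v).round(4),'tilt',np.arctan2(v[0],v[1]).round(3))
E
python3 - <<'E'
from h import *
d=dict(np.load('w2.npz')); shaft(d,(165,193),(497,219))
d=dict(np.load('w1.npz')); shaft(d,(213,134),(423,155))
E
```

```text
shaft ends [[-0.0437, 0.051], [-0.0559, -0.0967]] mid [-0.0498 -0.0228] len 0.1482 tilt 0.083
shaft ends [[-0.1056, 0.0559], [-0.12, -0.0887]] mid [-0.1128 -0.0164] len 0.1453 tilt 0.1
```

```bash
python3 -m jog '[[1,[-4,8,0],0],[1,[-4,14,0],0],[1,[-2,14,0],0],[1,[8,14,0],0],[1,[20,14,0],0],[1,[32,14,0],0],[1,[36,14,0],0],[1,[36,14,0],0],[1,[36,14,0],0],[1,[36,14,0],0]]'
python3 - <<'E'
from h import *
delta((.0215,-.018,.056))
d=grab('wrist','w3.png');np.savez('w3.npz',**d)
E
```

```text
t: 6.45
eef_pos: [0.5473, -0.1227, 0.0556]
ee_rot: [-3.142, 0.0, 0.038]
force: [-0.1, 0.9, -0.1]
width: 0.0877
gripper_force: 0.0
t 6.45 plate tcp [-0.0466 -0.0313] 0.0556 F [-0.1  0.9 -0.1] turn 0.0
(0.0215, -0.018, 0.056) [ 0.615 -0.107  0.056] [ 68.1 -13.3  -0.4]
```

View pics/w3.png

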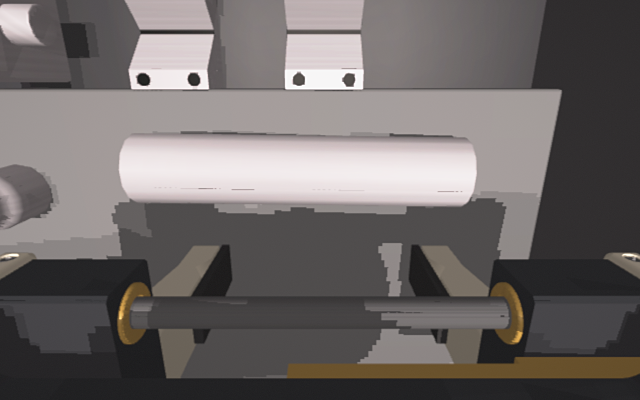

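The shaft is now parallel to the channel, with ends at (122,168) and (475,170). The V-blocks show above it at columns 130–208 and 286–362, the valleys at row 32, the anvil at about (93,40).

```bash
python3 - <<'E'
from h import *
d=dict(np.load('w3.npz')); shaft(d,(122,168),(475,171))
f=lambda p,z:((ray(d,p,z)[:,:2]-C)@RM).round(4).tolist()
print('edge',f([(120,90),(500,90)],.034),'blocks',f([(130,88),(208,88),(286,88),(362,88)],.034),'valley',f([(175,32),(323,32)],.017),'anvil',f([(95,40)],.038))
E
```

```text
shaft ends [[0.0029, 0.054], [0.0016, -0.0978]] mid [ 0.0023 -0.0219] len 0.1519 tilt 0.009
edge [[0.0347, 0.0574], [0.0347, -0.1107]] blocks [[0.0356, 0.0528], [0.0356, 0.0184], [0.0356, -0.016], [0.0356, -0.0496]] valley [[0.0603, 0.0364], [0.0603, -0.0325]] anvil [[0.0546, 0.0622]]
```

```bash
python3 -m jog '[[1,[8,-9,0],0],[1,[16,-9,0],0],[1,[22,-9,0],0],[1,[26,-9,0],0],[1,[30,-9,0],0],[1,[34,-9,0],0],[1,[38,-9,0],0],[1,[42,-9,0],0],[1,[46,-9,0],0],[1,[50,-9,0],0],[1,[54,-9,0],0],[1,[58,-9,0],0],[1,[62,-9,0],0],[1,[65,-9,0],0],[1,[68,-9,0],0],[1,[70,-9,0],0],[1,[70,-9,0],0],[1,[70,-9,0],0],[1,[70,-9,0],0]]'
python3 - <<'E'
from h import *
delta((-.02,-.15,.12),(.06,-.15,.12))
d=grab('wrist','w4.png');np.savez('w4.npz',**d)
E
```

```text
t: 8.88
eef_pos: [0.617, -0.1111, 0.0556]
ee_rot: [-3.142, 0.0, 0.038]
force: [0.3, -0.4, 0.3]
width: 0.0877
gripper_force: 0.0
t 8.88 plate tcp [ 0.0236 -0.0224] 0.0556 F [ 0.3 -0.4  0.3] turn 0.0
(-0.02, -0.15, 0.12) [ 0.578 -0.24   0.12 ] [-43.6 127.6 -64.4]
(0.06, -0.15, 0.12) [ 0.658 -0.237  0.12 ] [ 36.4 127.6 -64.4]
```

View pics/w4.png

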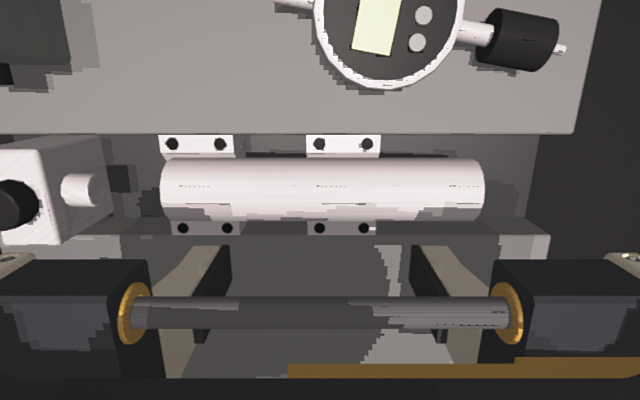

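The shaft lies in both Vs, with ends at (163,190) and (483,190). The anvil face is at about (103,190).

```bash
python3 - <<'E'
from h import *
d=dict(np.load('w4.npz')); shaft(d,(162,190),(484,190),.042)
f=lambda p,z:((ray(d,p,z)[:,:2]-C)@RM).round(4).tolist()
print('anvil',f([(103,190)],.04))
E
```

```text
shaft ends [[0.0612, 0.0504], [0.0612, -0.0972]] mid [ 0.0612 -0.0234] len 0.1476 tilt 0.0
anvil [[0.0606, 0.0787]]
```

```bash
python3 -m jog '[[1,[-3,0,-10],0],[1,[-3,0,-40],0],[-1,[0,20,-65],0],[-1,[15,60,-65],0],[-1,[30,95,-65],0],[-1,[36,115,-65],0],[-1,[36,115,-65],0],[-1,[36,115,-65],0],[-1,[36,115,-65],0],[-1,[36,115,-40],0],[-1,[36,115,-15],0],[-1,[36,115,5],0],[-1,[36,115,10],0],[-1,[36,115,10],0]]'
python3 - <<'E'
from h import *
delta((.06,-.082,.046))
d=grab('wrist','w5.png');np.savez('w5.npz',**d)
E
```

```text
t: 10.68
eef_pos: [0.6577, -0.2244, 0.0457]
ee_rot: [3.141, 0.0, 0.039]
force: [1.0, 0.2, 0.2]
width: 0.0001
gripper_force: 0.0
t 10.68 plate tcp [ 0.0599 -0.1372] 0.0457 F [1.  0.2 0.2] turn 0.001
(0.06, -0.082, 0.046) [ 0.656 -0.169  0.046] [  0.1 -55.2  -0.3]
```

View pics/w5.png

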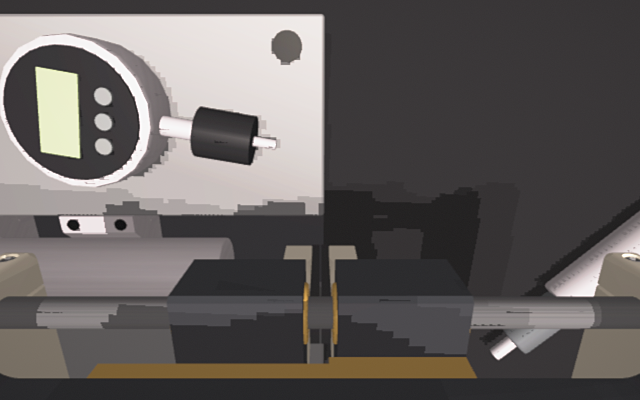

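Fingers are shut in the channel beside the shaft's -y end, visible at (230,260). I'll push it along towards the stop.

```bash
python3 -m jog '[[-1,[0,-8,0],0],[-1,[0,-14,0],0],[-1,[0,-18,0],0],[-1,[0,-22,0],0],[-1,[0,-26,0],0],[-1,[0,-30,0],0],[-1,[0,-34,0],0],[-1,[0,-38,0],0],[-1,[0,-41,0],0],[-1,[0,-44,0],0],[-1,[0,-46,0],0],[-1,[0,-48,0],0],[-1,[0,-50,0],0],[-1,[0,-50,0],0]]'
python3 - <<'E'
from h import *
delta((.06,-.082,.046))
d=grab('top','t2.png');np.savez('t2.npz',**d)
w=grab('wrist');np.savez('w6.npz',**w)
cv2.imwrite('pics/c2.png',np.vstack([cv2.resize(d['color'][105:190,290:410,::-1],(640,453),interpolation=2)[:200+50],w['color'][:340,:,::-1]]))
E
```

```text
t: 12.48
eef_pos: [0.6556, -0.1743, 0.0455]
ee_rot: [-3.141, 0.0, 0.038]
force: [0.9, -2.6, 0.4]
width: 0.0005
gripper_force: 1.3
t 12.47 plate tcp [ 0.0597 -0.0871] 0.0455 F [ 0.9 -2.6  0.4] turn 0.0
(0.06, -0.082, 0.046) [ 0.656 -0.169  0.046] [ 0.3 -5.1 -0.5]
```

View pics/c2.png

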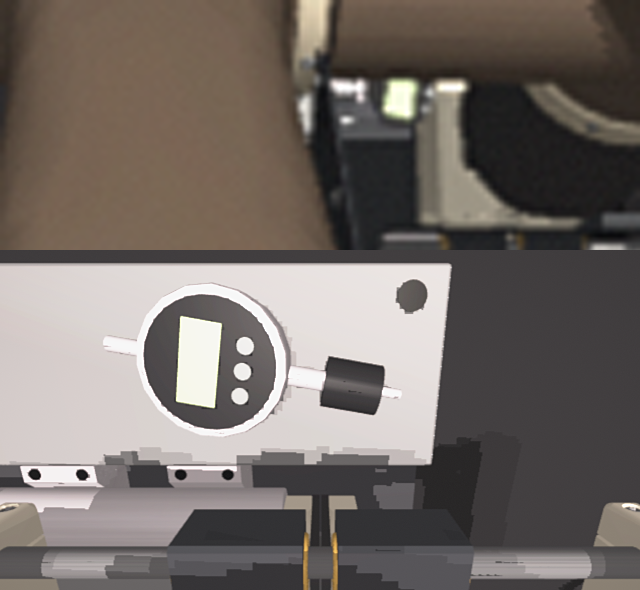

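The fingers touch the shaft's end at (287,500), with 2.6 N on the tool. There are about 15–20 mm to go.

```bash
python3 -m jog '[[-1,[0,-2,0],0],[-1,[0,-4,0],0],[-1,[0,-6,0],0],[-1,[0,-8,0],0],[-1,[0,-10,0],0],[-1,[0,-12,0],0]]'; python3 -m jog '[[-1,[0,-1,0],0],[-1,[0,-2,0],0]]'
```

```text
t: 13.32
eef_pos: [0.6551, -0.1625, 0.0456]
ee_rot: [3.142, -0.0, 0.038]
force: [-0.2, -3.9, 0.0]
width: 0.0006
gripper_force: 2.1
t: 13.58
eef_pos: [0.6551, -0.1614, 0.0457]
ee_rot: [3.141, 0.0, 0.038]
force: [0.4, -10.7, -0.0]
width: 0.0003
gripper_force: 5.7
```

```bash
python3 -m jog '[[-1,[0,-1,0],0],[-1,[0,-2,0],0]]'
```

```text
t: 13.82
eef_pos: [0.655, -0.1612, 0.0459]
ee_rot: [3.139, 0.0, 0.038]
force: [1.0, -19.9, -0.8]
width: 0.0003
gripper_force: 9.9
```

The force climbs while the TCP stalls, so the shaft is against the stop. I'll back off, rise and check.

```bash
python3 -m jog '[[-1,[0,3,0],0],[-1,[0,10,0],0],[-1,[0,25,0],0],[-1,[0,40,-5],0],[-1,[0,45,-30],0],[-1,[0,45,-80],0],[-1,[-30,20,-110],0],[-1,[-60,-20,-110],0],[-1,[-80,-60,-110],0],[-1,[-90,-75,-110],0],[-1,[-90,-75,-110],0],[-1,[-90,-75,-110],0]]'
python3 - <<'E'
from h import *
delta()
w=grab('wrist','w7.png');np.savez('w7.npz',**w)
E
```

```text
t: 15.32
eef_pos: [0.5629, -0.0878, 0.1557]
ee_rot: [3.141, -0.0, 0.038]
force: [0.5, 0.0, 0.4]
width: 0.0004
gripper_force: 0.0
t 15.32 plate tcp [-0.0296  0.003 ] 0.1557 F [0.5 0.  0.4] turn -0.0
```

View pics/w7.png

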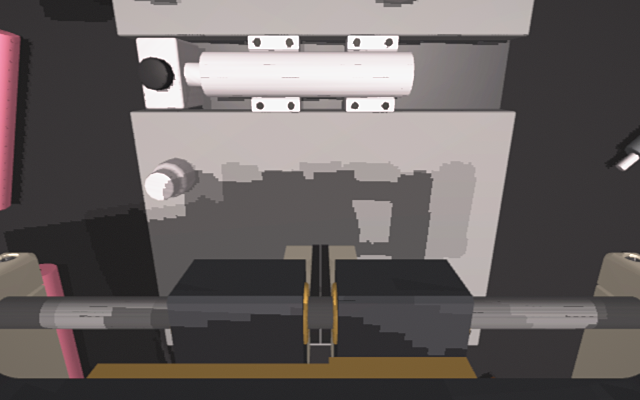

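The shaft is seated in both Vs, with its left end against the anvil tip at (201,75) and no visible gap. The cap nut is still standing and the arm is clear.

```bash
python3 -c "
from station import order
print(order.job_done())"
```

```text
the job is handed in; nothing more can be done
None
```

I rolled the shaft into both V-blocks and slid it along until it stalled against the end stop. The last picture shows no gap at the stop. I handed the job in at about 15 s with the arm clear; no verdict came back.

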